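# Clamp a spectacle temple with the crank of the bench screw clamp

### The job

The temple from the rimless frame lies on the cork block under the screw clamp and has to be clamped for hinge work. Pick up the loose crank, push it fully home on the square end of the clamp's spindle and wind it clockwise, full circles, until the shoe grips the temple and the crank pulls about twice as hard as it ran; do not force it further, or the temple is crushed. Then let go, leaving the crank on the square, and leave the other things on the bench where they are.

Things in the scene. Friction and masses are not known exactly. Their poses are not given: they have to be found in the camera images.
- clamp: cast grey C-frame screw clamp on the bench, base 170 x 110 mm, head top 156 mm above the bench. Origin on the bench straight below its upright spindle; the column is on its +x side. The spindle runs stiffly and evenly, about 5 N at the knob, and stays where left; once the shoe bears, the pull doubles over about a quarter turn (then 190 N on the temple) and climbs steeply; 300 N crushes it
- square_end (a point): centre of the top of the spindle's upright 14 mm square end (20 mm tall, on a 28 mm round collar, top 4 mm tapered to 10 mm). x and y square to its flats, z up. Turned clockwise from above it sinks 10 mm a turn, crank and all; the 26 mm round shoe at its foot goes straight down, meeting the temple after 1.5 to 2.5 turns
- crank: loose steel ball crank, 0.33 kg, standing socket down. Origin: centre of the underside of its square hub (27 x 27, 30 mm tall), z up. Square socket from below, 15.6 wide, 22 deep, sides along x, y; home, the hub sits on the collar 20 mm below the square's top. An arm 14 wide, 8 thick, its top level with the hub's, runs to +x with the knob 60 mm out; a 31 mm ball 38 mm out on -x balances it
- knob_mid (a point): middle of the crank's upright black knob, a cylinder of 20 mm diameter and 38 mm tall standing on the arm's end; it turns freely on its pin. This point is 50 mm above and 60 mm out from the crank's origin
- temple: the silver side arm of the frame with black tip, lying flat on the cork across the clamp: bar 86 x 9 x 5 mm with a hinge barrel at the +x end, origin under the middle of the bar; loose
- cork: cork block 60 x 44 x 26 mm under the temple, on the clamp's anvil, which is 24 mm above the bench; origin at the centre of its underside; loose
- frame: silver rimless frame lying on the bench, about 135 x 40 mm; bystander
- caddy: round brass screw caddy, 72 mm across, 41 mm tall; bystander
- plier: chrome nose pad plier lying on the bench, about 150 mm long; bystander
- cleaner: beige ultrasonic cleaner, 150 x 210 mm, 146 mm tall, fixed; origin under its middle; bystander
There are look-alikes about, which are no part of the job. There is more than one size of the crank; the job needs the smallest.

How it is judged:
On the way, in this order (a step that is already met when the one before it is completed fails the run):
1. the crank is fully home on the square (horizontal distance between crank and square_end below 0.003 m and z of crank in the frame of square_end below -0.0175 m and angle between crank's own z axis and vertical below 0.1 rad), for 0.2 s.
2. the shoe grips the temple with more than 40 N (contact force between clamp and temple above 40 N), for 0.2 s.
At the end, for the whole second after the job is handed in: The shoe grips the temple with more than 40 N (and never went over 300 N), temple and cork block within 12 mm of where they lay, the crank still and fully home on the square (within 3 mm of the axis, hub within 2.5 mm of the collar, tilt under 0.1 rad), let go (all of step 1 and contact force between clamp and temple above 40 N and linear speed of crank below 0.02 m/s and distance of each of temple, cork from where it was at the start of the episode below 0.012 m); the robot touches nothing.
It fails at once if the temple is crushed (over 300 N) (contact force between clamp and temple above 300 N).
It fails at once if a bystander is shifted more than 25 mm (distance of any of frame, caddy, plier from where it was at the start of the episode above 0.025 m).
It also fails if it takes over 72 s, if anything falls off the work surface, if the arm or the gripper's body presses on something with over 40 N, if the wrist force passes 120 N, or if a joint passes its speed limit or range.

### The arm

A 6-joint arm with a two-finger parallel gripper is mounted at the origin on the work surface. World frame = base frame: x ahead of the robot, y to its left, z up, the work surface at z = 0. Lengths are in m, angles in rad, forces in N, time in s.
With the tool pointing down it reaches from about 0.275 to 0.725 m from the base axis. Payload 15.9 kg.
Tool frame: the origin (TCP) lies midway between the tips of the shut fingers; the grasp point (between the pads) lies 19 mm behind it; z points along the fingers, y is the line along which they close (so a half turn about z gives the same grasp; the last joint's range is limited). The gripper opens to 85 mm and grips with 20 to 120 N. Pads are 22 mm wide; open, the fingers measure 114 mm over their backs; the gripper's body (76 mm by 85 mm) begins 54 mm behind the grasp point. The pads swing forward as they close: fully open they stand 13 mm farther back than shut.
Start: joints at [-1.33, 0.213, -0.034, 1.323, 0, 1.571], TCP at [0.119, -0.486, 0.231] pointing down, gripper open.
Joint ranges: [-2.98, 2.98], [-0.74, 1.72], [-1.14, 1.35], [-2.1, 2.04], [-1.57, 1.44], [-3.14, 3.14]. Speed limits (rad/s): [1.89, 1.89, 2.39, 2.57, 3.14, 3.14].

### API

Orientations are given as a unit quaternion [w, x, y, z].
In Python, from workcell import ctrl gives the robot as it stands.
- The arm moves only by the tool jog_arm, never from a script. Its argument "steps" is a list of rows, each an object with "angular": the turn, a rotation vector about the tool's x, y, z in rad, a list of three; "dp": the shift along the tool's x, y, z in mm, a list of three; "jaw": the gripper's target within -1 to 1 (fully open at 1, half-way at 0, shut at -1). In form: [{"angular": [wx, wy, wz], "dp": [tx, ty, tz], "jaw": jaw}, ...]. A call has 1 to 8 rows; each row is the pose to reach, as a shift and turn from the pose commanded when the call began, along the tool's axes at that moment; what a row does not reach only later rows make up. A row lasts 1/12 s, in which the tool goes at most 41.7 mm and 7.16 degrees, less where a joint would pass 70% of its speed; a pose out of reach is approached as far as the arm can. A call with a gripper value outside its range is refused whole. The fingers move at their own pace and stop on an object; the grip force is fixed at half the most. Time passes only in rows, so rows that repeat a pose let the fingers close. It gives the time, the measured TCP pose, the force, the opening and the grip force at its end, in the units of the state.
- ctrl.get_state(): the state, without advancing time (a new reading comes with each control period).
- ctrl.get_image(name): name is "scene" or "top"; returns a dict with "pixels" (480x640x3 uint8, red, green, blue), "fx", "fy", "cx", "cy" (pixels), "D" ([k1, k2, p1, p2, k3] as OpenCV has them; the pictures are not rectified), "rvec" (rotation vector, rad) and "tvec" (3), from world to camera coordinates, as OpenCV has them. Camera axes: x right, y down, z forward; pixel columns grow to the right and rows downward; lengths in m; the calibration is good to about 2 mm. A picture is of the moment at which its call begins. There is no depth.
- ctrl.finish_job(): hands the job in; it is judged then, once.
The state is a dict: "clock": time; "joints": joint angles; "joint_velocities": joint speeds; "joint_torque": joint torques, N m; "position": TCP position; "ee_rot": TCP orientation; "wrist_force": force on the tool from outside, world axes, zero at the start; "wrist_torque": the same for the moment, N m; "grip_width": finger opening in m; "gripper_force": force on a finger pad.
Only numpy, scipy, OpenCV 4.12 (cv2) and the standard library are available. Lean on these libraries where they do the work, as an engineer would, in place of code of your own. Each camera call takes 0.05 s, during which the arm holds its last target. There are 200 camera calls.

## Working session

There is one attempt and no reset: what is moved stays moved. The work goes in short steps, Python scripts to look and compute and a tool call to move; the robot and the scene stay as the last step left them, time stands still between calls to the robot, and variables do not carry over. Pictures are saved under pics/ and viewed, at most 10 in all, crops included, and the job is handed in when it is done.

Besides the shell and the picture viewer there is one more tool, called by a JSON object that holds its "op" and its "data". jog_arm: Moves the arm, as the interface text tells. Its arguments: {"type":"object","properties":{"steps":{"type":"array","items":{"type":"object","properties":{"angular":{"type":"array","items":{"type":"number"}},"dp":{"type":"array","items":{"type":"number"}},"jaw":{"type":"number"}}}}},"required":["steps"]}

```bash
mkdir -p pics
cat > h.py <<'E'
from workcell import ctrl
import numpy as np, cv2
def snap(n,f,crop=None,s=1):
    im=ctrl.get_image(n); p=im["pixels"][:,:,::-1]
    if crop: x0,y0,x1,y1=crop; p=p[y0:y1,x0:x1]
    if s!=1: p=cv2.resize(p,None,fx=s,fy=s,interpolation=cv2.INTER_CUBIC)
    cv2.imwrite(f,p); return im
def K(im): return np.array([[im["fx"],0,im["cx"]],[0,im["fy"],im["cy"]],[0,0,1.]])
def ray(im,u,v):
    q=cv2.undistortPoints(np.array([[[u,v]]],float),K(im),np.array(im["D"]))[0,0]
    R=cv2.Rodrigues(np.array(im["rvec"],float))[0]; t=np.array(im["tvec"],float).ravel()
    return -R.T@t, R.T@np.array([q[0],q[1],1])
def at(im,u,v,z):
    c,d=ray(im,u,v); return c+d*(z-c[2])/d[2]
def proj(im,P):
    return cv2.projectPoints(np.array(P,float).reshape(-1,1,3),np.array(im["rvec"],float),np.array(im["tvec"],float),K(im),np.array(im["D"]))[0][:,0]
E
python3 - <<'E'
from h import *
a=snap("scene","pics/s0.png"); b=snap("top","pics/t0.png")
for i in (a,b): print(ray(i,320,240))
print(ctrl.get_state())
E
```

```text
(array([ 1.10128239, -0.23626965,  0.95027111]), array([-0.59598699,  0.201144  , -0.77740357]))
(array([ 0.2827206 , -0.03571128,  1.19654417]), array([ 0.20450012, -0.0121359 , -0.97885418]))
{'clock': 0.1, 'joints': array([-1.33003138e+00,  2.13337019e-01, -3.49593985e-02,  1.32355316e+00,
       -4.07611240e-05,  1.57080543e+00]), 'joint_velocities': array([ 1.69233091e-03, -8.61140617e-04,  1.15234895e-03, -8.94267981e-05,
        9.59058544e-04, -7.07916725e-04]), 'joint_torque': array([ 2.83082300e-03, -6.87246823e+01,  4.87808454e+01,  1.21029801e-02,
        1.98012053e-04,  3.79045105e-06]), 'position': array([ 0.11913474, -0.48527326,  0.23086531]), 'ee_rot': array([-5.20364670e-04,  9.92763184e-01,  1.20087397e-01, -8.34787024e-05]), 'wrist_force': array([-0.0643715 ,  0.07534856, -0.59421343]), 'wrist_torque': array([0.00932647, 0.01090825, 0.01485784]), 'gripper_force': 0.0, 'grip_width': 0.08572223833344671}
```

View pics/s0.png

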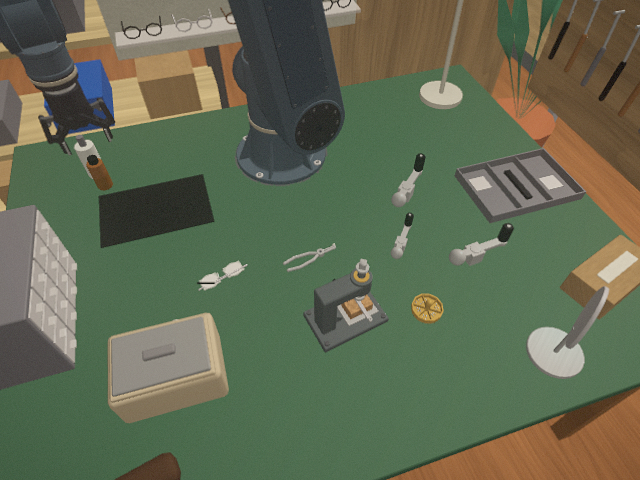

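View pics/t0.png

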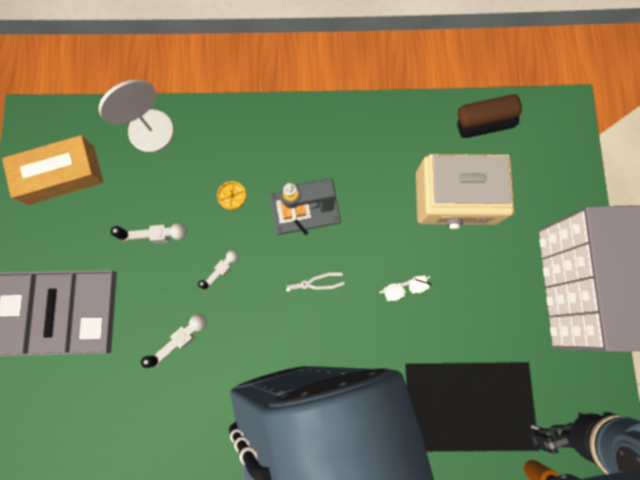

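The three cranks are at about (185,335), (218,270) and (150,233) in the top view. The smallest is at (218,270), with its knob at (203,284) and ball at (231,257). The clamp spindle top is at about (290,190). I'll enlarge both views.

Run:
```python
from h import *
a=snap("scene","pics/s1.png",(295,200,445,350),4); b=snap("top","pics/t1.png",(190,170,350,300),5)
```

```text
(no output)
```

View pics/s1.png

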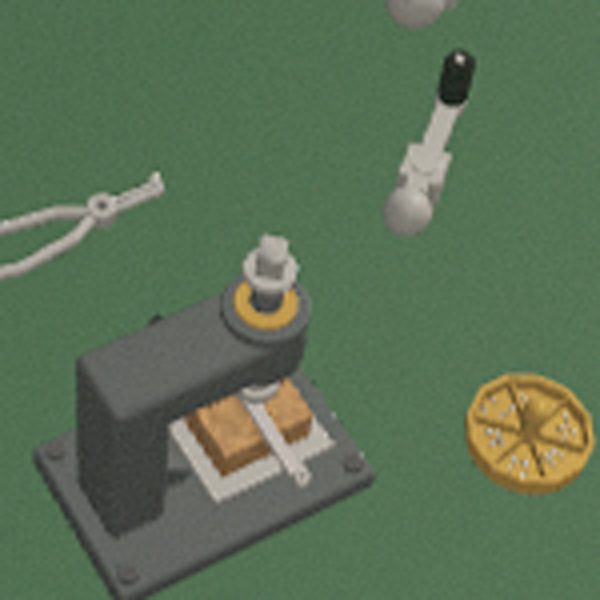

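View pics/t1.png

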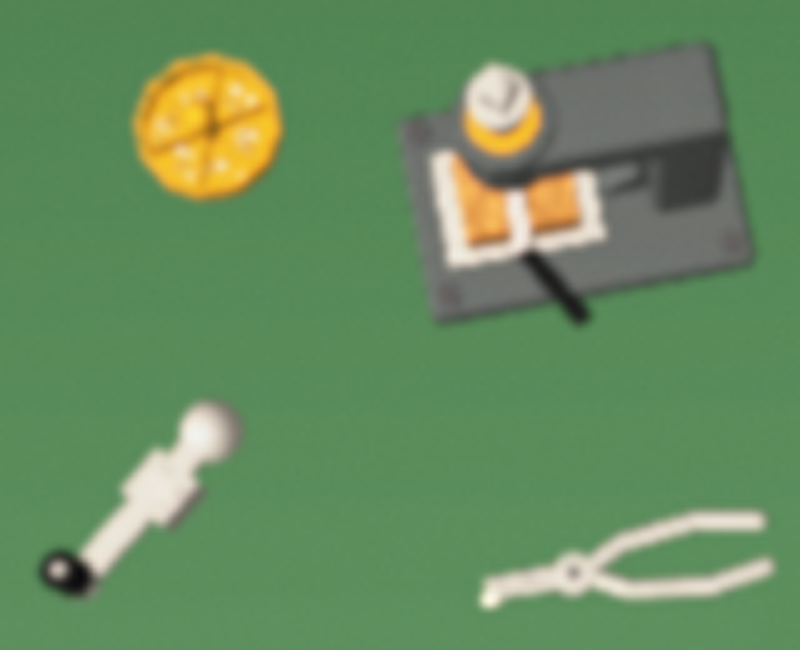

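```bash
cat >> h.py <<'E'
def tri(a,pa,b,pb):
    c1,d1=ray(a,*pa); c2,d2=ray(b,*pb)
    A=np.stack([d1,-d2],1); s=np.linalg.lstsq(A,c2-c1,rcond=None)[0]
    p,q=c1+s[0]*d1,c2+s[1]*d2
    return (p+q)/2, np.linalg.norm(p-q)
S=lambda x,y:(295+(x+.5)/4-.5,200+(y+.5)/4-.5)
T=lambda x,y:(190+(x+.5)/5-.5,170+(y+.5)/5-.5)
E
python3 - <<'E'
from h import *
np.set_printoptions(precision=4,suppress=True)
a=ctrl.get_image("scene"); b=ctrl.get_image("top")
for n,s,t,z in [("knobtop",(459,60),(60,568),.069),("ball",(408,211),(210,432),.022),("hubtop",(428,158),(160,486),.03),("collar",(271,268),(500,100),.17),("sqtop",(273,242),(498,85),.19)]:
    print(n,tri(a,S(*s),b,T(*t)),at(a,*S(*s),z),at(b,*T(*t),z))
# clamp base corners
for p in [(400,118),(437,322),(757,262),(712,42)]: print(at(b,*T(*p),.012)[:2])
def big(i,x,y,r,s):
    p=i["pixels"][y-r:y+r,x-r:x+r,::-1]; return cv2.resize(p,(400,400),interpolation=cv2.INTER_CUBIC)
g=np.vstack([np.hstack([big(a,363,267,12,1),big(b,290,189,10,1)])])
cv2.imwrite("pics/z.png",g)
E
```

```text
knobtop (array([0.4187, 0.2367, 0.071 ]), np.float64(0.0029867441595563707)) [0.4173 0.2394 0.069 ] [0.4185 0.2357 0.069 ]
ball (array([0.4913, 0.1745, 0.0254]), np.float64(0.0030811661293310066)) [0.4893 0.1776 0.022 ] [0.4914 0.1736 0.022 ]
hubtop (array([0.4631, 0.1982, 0.0366]), np.float64(0.00584207288311454)) [0.4589 0.2043 0.03  ] [0.4631 0.1966 0.03  ]
collar (array([0.6103, 0.0192, 0.1882]), np.float64(0.004494263890269217)) [0.5991 0.0276 0.17  ] [0.6155 0.018  0.17  ]
sqtop (array([0.61  , 0.0188, 0.2103]), np.float64(0.004245476624032277)) [0.5969 0.0279 0.19  ] [0.616  0.0178 0.19  ]
[0.6579 0.0787]
[0.5482 0.0598]
[ 0.5766 -0.1057]
[ 0.6963 -0.0856]
```

View pics/z.png

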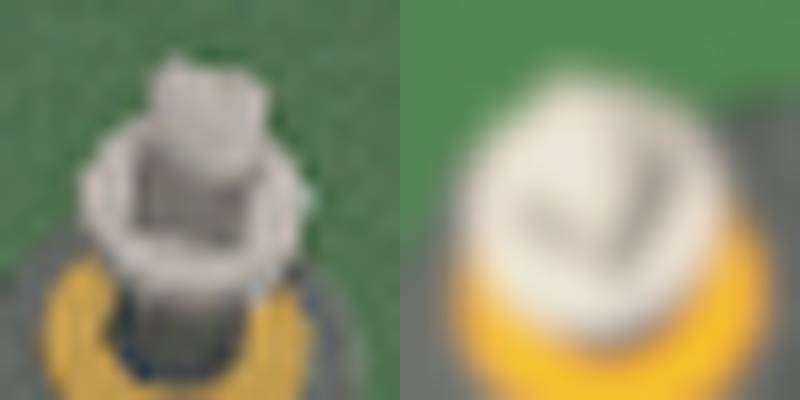

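The crops put the square top at (0.610, 0.019, 0.210). One flat faces the scene camera, with its base edge from (135,228) to (240,247) in the zoom. In the top zoom the dark V has its corner at (605,260). The crank lies at yaw 139°. Next I refine the square's yaw and work out the first move.

```bash
cat >> h.py <<'E'
from scipy.spatial.transform import Rotation as Ro
np.set_printoptions(precision=4,suppress=True)
def rel(P,yaw):
    """dp (mm), angular for tool-down target with tool x at yaw (deg), from measured pose"""
    s=ctrl.get_state(); w,x,y,z=s["ee_rot"]; R=Ro.from_quat([x,y,z,w])
    c,n=np.cos(np.radians(yaw)),np.sin(np.radians(yaw))
    G=Ro.from_matrix(np.array([[c,n,0],[n,-c,0],[0,0,-1]]))
    return R.inv().apply(np.array(P)-s["position"])*1e3,(R.inv()*G).as_rotvec()
E
python3 - <<'E'
from h import *
a=ctrl.get_image("scene"); b=ctrl.get_image("top")
za=lambda x,y:(351+x/16.67-.5,255+y/16.67-.5); zb=lambda x,y:(280+(x-400)/20-.5,179+y/20-.5)
def yaw(i,f,p,q,z):
    d=at(i,*f(*q),z)-at(i,*f(*p),z); return np.degrees(np.arctan2(d[1],d[0]))%90
print(yaw(a,za,(135,228),(240,247),.19),yaw(a,za,(178,62),(262,82),.21),yaw(b,zb,(540,220),(605,258),.19),yaw(b,zb,(605,258),(662,160),.19))
print(rel([.4632,.1985,.13],139.4))
E
```

```text
59.24376141550621 55.087614984942874 57.65160051187455 60.166848275786165
(array([ 497.1935, -582.2247,  101.3115]), array([-0.0001, -0.0001, -2.1921]))
```

{"op": "jog_arm", "data": {"steps": [{"angular": [0,0,-2.19],"dp": [497,-582,0],"jaw": 1},{"angular": [0,0,-2.19],"dp": [497,-582,0],"jaw": 1},{"angular": [0,0,-2.19],"dp": [497,-582,0],"jaw": 1},{"angular": [0,0,-2.19],"dp": [497,-582,0],"jaw": 1},{"angular": [0,0,-2.19],"dp": [497,-582,0],"jaw": 1},{"angular": [0,0,-2.19],"dp": [497,-582,0],"jaw": 1},{"angular": [0,0,-2.19],"dp": [497,-582,0],"jaw": 1},{"angular": [0,0,-2.19],"dp": [497,-582,0],"jaw": 1}]}}

```text
clock: 1.07
position: [0.2669, -0.1913, 0.2315]
ee_rot: [0.0, 0.817, 0.576, 0.0]
wrist_force: [1.6, -0.3, 0.4]
grip_width: 0.0854
gripper_force: 0.0
```

```bash
python3 -c "
from h import *
s=ctrl.get_state();print(s['position'],s['joints'],rel([.4632,.1985,.13],139.4))"
```

```text
[ 0.2669 -0.1913  0.2315] [-0.6219 -0.1421 -0.4041  1.3079  0.0001  1.2911] (array([433.0544,  54.0438, 101.5071]), array([ 0.0007,  0.0007, -1.2044]))
```

{"op": "jog_arm", "data": {"steps": [{"angular": [0,0,-1.204],"dp": [433,54,90],"jaw": 1},{"angular": [0,0,-1.204],"dp": [433,54,90],"jaw": 1},{"angular": [0,0,-1.204],"dp": [433,54,90],"jaw": 1},{"angular": [0,0,-1.204],"dp": [433,54,90],"jaw": 1},{"angular": [0,0,-1.204],"dp": [433,54,90],"jaw": 1},{"angular": [0,0,-1.204],"dp": [433,54,90],"jaw": 1},{"angular": [0,0,-1.204],"dp": [433,54,90],"jaw": 1},{"angular": [0,0,-1.204],"dp": [433,54,90],"jaw": 1}]}}

```text
clock: 1.73
position: [0.4082, 0.0848, 0.1672]
ee_rot: [0.0, 0.463, 0.886, 0.0]
wrist_force: [0.5, 0.1, 0.1]
grip_width: 0.0853
gripper_force: 0.0
```

```bash
python3 -c "
from h import *
s=ctrl.get_state();print(s['position'],rel([.4632,.1985,.13],139.4))"
```

```text
[0.4082 0.0848 0.1672] (array([ 61.9813, 110.0259,  37.239 ]), array([ 0.0006,  0.0004, -0.2547]))
```

{"op": "jog_arm", "data": {"steps": [{"angular": [0,0,-0.255],"dp": [62,110,37],"jaw": 1},{"angular": [0,0,-0.255],"dp": [62,110,37],"jaw": 1},{"angular": [0,0,-0.255],"dp": [62,110,37],"jaw": 1},{"angular": [0,0,-0.255],"dp": [62,110,37],"jaw": 1},{"angular": [0,0,-0.255],"dp": [62,110,37],"jaw": 1},{"angular": [0,0,-0.255],"dp": [62,110,37],"jaw": 1},{"angular": [0,0,-0.255],"dp": [62,110,37],"jaw": 1}]}}

```text
clock: 2.32
position: [0.4632, 0.1949, 0.1309]
ee_rot: [0.0, 0.35, 0.937, -0.0]
wrist_force: [0.1, -0.2, 0.7]
grip_width: 0.0852
gripper_force: 0.0
```

Run:
```python
from h import *
s=ctrl.get_state();print(s['position'],rel([.4632,.1985,.003],139.4))
a=ctrl.get_image("scene"); b=ctrl.get_image("top")
g=[cv2.resize(p["pixels"][y-40:y+40,x-40:x+40,::-1],(400,400),interpolation=cv2.INTER_CUBIC) for p,x,y in((a,400,235),(b,218,265))]
cv2.imwrite("pics/g.png",np.hstack(g))
print(proj(a,[s['position']]),proj(b,[s['position']]))
```

```text
[0.4632 0.1949 0.1309] (array([  2.3619,   2.7332, 127.8608]), array([-0.    ,  0.0002, -0.0074]))
[[404.8122 215.0581]] [[213.6769 260.1844]]
```

View pics/g.png

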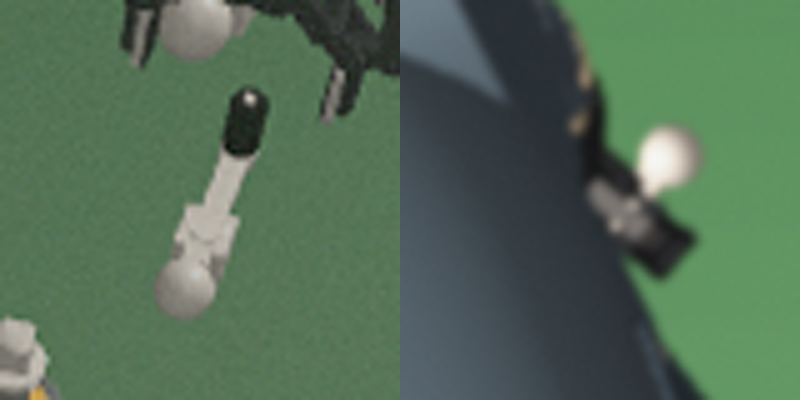

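The view shows the fingers straddling the small crank, with the knob at (250,95) and the ball at (186,288). The jaw is lined up across the hub, so I descend.

{"op": "jog_arm", "data": {"steps": [{"angular": [0,0,-0.007],"dp": [2.4,2.7,30],"jaw": 1},{"angular": [0,0,-0.007],"dp": [2.4,2.7,60],"jaw": 1},{"angular": [0,0,-0.007],"dp": [2.4,2.7,90],"jaw": 1},{"angular": [0,0,-0.007],"dp": [2.4,2.7,110],"jaw": 1},{"angular": [0,0,-0.007],"dp": [2.4,2.7,120],"jaw": 1},{"angular": [0,0,-0.007],"dp": [2.4,2.7,127],"jaw": 1},{"angular": [0,0,-0.007],"dp": [2.4,2.7,127],"jaw": 1}]}}

```text
clock: 3.0
position: [0.4633, 0.1989, 0.0033]
ee_rot: [-0.0, 0.347, 0.938, -0.0]
wrist_force: [-0.5, -0.5, 0.8]
grip_width: 0.0853
gripper_force: 0.0
```

{"op": "jog_arm", "data": {"steps": [{"jaw": -1},{"jaw": -1},{"jaw": -1},{"jaw": -1},{"jaw": -1},{"jaw": -1},{"jaw": -1},{"jaw": -1}]}}

```text
invalid input
```

{"op": "jog_arm", "data": {"steps": [{"angular": [0,0,0],"dp": [0,0,0],"jaw": -1},{"angular": [0,0,0],"dp": [0,0,0],"jaw": -1},{"angular": [0,0,0],"dp": [0,0,0],"jaw": -1},{"angular": [0,0,0],"dp": [0,0,0],"jaw": -1},{"angular": [0,0,0],"dp": [0,0,0],"jaw": -1},{"angular": [0,0,0],"dp": [0,0,0],"jaw": -1},{"angular": [0,0,0],"dp": [0,0,0],"jaw": -1},{"angular": [0,0,0],"dp": [0,0,0],"jaw": -1}]}}

```text
clock: 3.67
position: [0.4637, 0.1995, 0.0042]
ee_rot: [0.0, 0.347, 0.938, 0.0]
wrist_force: [-2.5, -1.9, 10.6]
grip_width: 0.0259
gripper_force: 59.0
```

{"op": "jog_arm", "data": {"steps": [{"angular": [0,0,0],"dp": [0,0,-20],"jaw": -1},{"angular": [0,0,0],"dp": [0,0,-60],"jaw": -1},{"angular": [0,0,0],"dp": [0,0,-100],"jaw": -1},{"angular": [0,0,0],"dp": [0,0,-140],"jaw": -1},{"angular": [0,0,0],"dp": [0,0,-180],"jaw": -1},{"angular": [0,0,0],"dp": [0,0,-220],"jaw": -1},{"angular": [0,0,0],"dp": [0,0,-250],"jaw": -1},{"angular": [0,0,0],"dp": [0,0,-250],"jaw": -1}]}}

```text
clock: 4.33
position: [0.4652, 0.2002, 0.2594]
ee_rot: [0.003, 0.347, 0.938, 0.003]
wrist_force: [1.6, 0.2, -3.9]
grip_width: 0.0264
gripper_force: 60.8
```

```bash
python3 -c "
from h import *
s=ctrl.get_state();print(s['position'],s['wrist_force'],s['wrist_torque'],s['grip_width'],rel([.610,.019,.25],148.8))"
```

```text
[0.4652 0.2002 0.2594] [ 1.5968  0.187  -3.9319] [ 0.0581 -0.1565  0.0413] 0.026389312089701883 (array([-227.8456,  -43.5962,    9.8905]), array([ 0.0069,  0.0041, -0.1634]))
```

{"op": "jog_arm", "data": {"steps": [{"angular": [0,0,-0.163],"dp": [-40,-8,0],"jaw": -1},{"angular": [0,0,-0.163],"dp": [-80,-15,0],"jaw": -1},{"angular": [0,0,-0.163],"dp": [-120,-23,0],"jaw": -1},{"angular": [0,0,-0.163],"dp": [-160,-31,0],"jaw": -1},{"angular": [0,0,-0.163],"dp": [-195,-38,0],"jaw": -1},{"angular": [0,0,-0.163],"dp": [-220,-43,0],"jaw": -1},{"angular": [0,0,-0.163],"dp": [-229,-44,0],"jaw": -1},{"angular": [0,0,-0.163],"dp": [-229,-44,0],"jaw": -1}]}}

```text
clock: 5.0
position: [0.6094, 0.0152, 0.2518]
ee_rot: [-0.001, 0.27, 0.963, -0.0]
wrist_force: [0.6, -0.3, -3.9]
grip_width: 0.026
gripper_force: 60.7
```

Run:
```python
from h import *
s=ctrl.get_state();print(s['position'],s['ee_rot'],rel([.610,.019,.25],148.8))
a=ctrl.get_image("scene"); b=ctrl.get_image("top")
g=[cv2.resize(p["pixels"][y-r:y+r,x-r:x+r,::-1],(400,400),interpolation=cv2.INTER_CUBIC) for p,x,y,r in((a,365,250,25),(b,290,190,25))]
cv2.imwrite("pics/k.png",np.hstack(g))
print(proj(a,[s['position']]),proj(b,[s['position']]))
```

```text
[0.6094 0.0152 0.2518] [-0.0009  0.2703  0.9628 -0.0004] (array([1.4553, 3.5236, 1.7695]), array([-0.0013, -0.0015, -0.0029]))
[[361.6473 247.7941]] [[288.8036 180.2765]]
```

View pics/k.png

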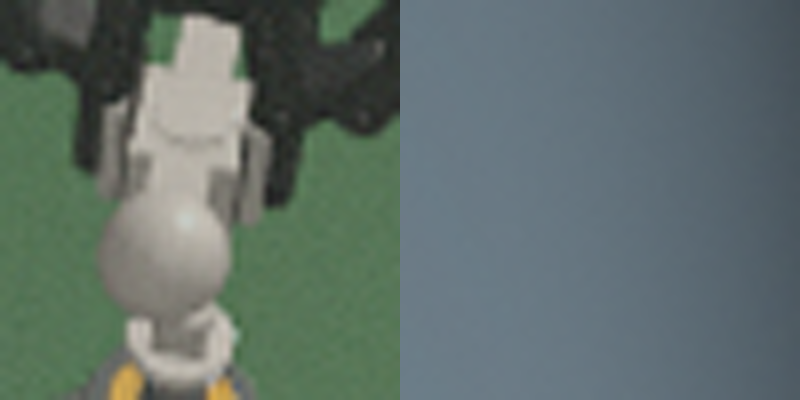

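Run:
```python
from h import *
a=ctrl.get_image("scene"); b=ctrl.get_image("top"); s=ctrl.get_state(); p=s["position"]; print(p)
n=np.array([np.cos(np.radians(49.4)),np.sin(np.radians(49.4)),0])
for i,k,bl in((a,S(459,60),S(408,211)),(b,T(60,568),T(210,432))):
    K1=at(i,*k,.069);B=at(i,*bl,.026);H=B+(K1-B)*38/98
    d=(K1-B)[:2]; print("hub",H,n@H-n@[.4637,.1995,0],np.hypot(*d),np.degrees(np.arctan2(d[1],d[0])))
# in-hand
u=np.array([np.cos(np.radians(148.8)),np.sin(np.radians(148.8)),0])
zb=p[2]-.004
print("ball pred",proj(a,[p*[1,1,0]+[0,0,zb+.026]-u*.038]),"obs 360.1 256.1")
B=at(a,360.1,256.1,zb+.026); print("axis in scene cam",(B+u*.038)[:2], "minus TCP",(B+u*.038-p)[:2])
for z in (.2073,.2093,.2113): print(z,"sq scene",at(a,362.9,260.3,z)[:2],at(a,362.1,266.4,z-.02)[:2],"top",at(b,289.2,186.6,z)[:2],at(b,289.4,189.3,z-.02)[:2])
```

```text
[0.6081 0.0181 0.2534]
hub [0.463  0.2005 0.0427] 0.00027443876613203466 0.09802634516695702 139.58568241962703
hub [0.4627 0.1973 0.0427] -0.0023639746008354834 0.09568738948509008 138.97392893261693
ball pred [[360.3619 254.7956]] obs 360.1 256.1
axis in scene cam [0.6108 0.0165] minus TCP [ 0.0027 -0.0016]
0.2073 sq scene [0.6088 0.0218] [0.6095 0.0214] top [0.6103 0.0169] [0.6106 0.0176]
0.2093 sq scene [0.6101 0.0211] [0.6108 0.0208] top [0.6096 0.0168] [0.6099 0.0175]
0.2113 sq scene [0.6114 0.0204] [0.6121 0.0201] top [0.6089 0.0167] [0.6093 0.0174]
```

{"op": "jog_arm", "data": {"steps": [{"angular": [0,0,0],"dp": [0,0,0],"jaw": -1},{"angular": [0,0,0],"dp": [0,0,0],"jaw": -1},{"angular": [0,0,0],"dp": [0,0,0],"jaw": -1}]}}

```text
clock: 5.45
position: [0.6085, 0.0177, 0.2537]
ee_rot: [0.0, 0.269, 0.963, 0.0]
wrist_force: [-0.0, -0.1, -3.6]
grip_width: 0.026
gripper_force: 60.7
```

```bash
python3 -c "
from h import *
s=ctrl.get_state();print(s['position'],s['wrist_force'],s['wrist_torque'],rel([.6102,.0197,.22],148.8))"
```

```text
[0.6085 0.0177 0.2537] [-0.0218 -0.0524 -3.621 ] [0.0188 0.0013 0.0351] (array([-0.3986,  2.6015, 33.7185]), array([0.0002, 0.0003, 0.0004]))
```

{"op": "jog_arm", "data": {"steps": [{"angular": [0,0,0],"dp": [-0.4,2.6,10],"jaw": -1},{"angular": [0,0,0],"dp": [-0.4,2.6,20],"jaw": -1},{"angular": [0,0,0],"dp": [-0.4,2.6,30],"jaw": -1},{"angular": [0,0,0],"dp": [-0.4,2.6,36],"jaw": -1},{"angular": [0,0,0],"dp": [-0.4,2.6,38],"jaw": -1},{"angular": [0,0,0],"dp": [-0.4,2.6,40],"jaw": -1},{"angular": [0,0,0],"dp": [-0.4,2.6,42],"jaw": -1},{"angular": [0,0,0],"dp": [-0.4,2.6,42],"jaw": -1}]}}

```text
clock: 6.12
position: [0.6105, 0.0191, 0.2114]
ee_rot: [0.0, 0.269, 0.963, 0.0]
wrist_force: [-0.3, 0.5, -4.1]
grip_width: 0.0262
gripper_force: 60.7
```

{"op": "jog_arm", "data": {"steps": [{"angular": [0,0,0],"dp": [0,0,1],"jaw": -1},{"angular": [0,0,0],"dp": [0,0,2],"jaw": -1},{"angular": [0,0,0],"dp": [0,0,2.5],"jaw": -1},{"angular": [0,0,0],"dp": [0,0,3],"jaw": -1}]}}

```text
clock: 6.45
position: [0.6105, 0.0191, 0.2085]
ee_rot: [0.0, 0.269, 0.963, 0.0]
wrist_force: [0.3, -0.9, -3.4]
grip_width: 0.0262
gripper_force: 60.7
```

```bash
python3 -c "
from h import *
s=ctrl.get_state();print(s['position'],s['wrist_force'],s['wrist_torque'],rel([.6102,.0197,.22],148.8))"
```

```text
[0.6105 0.0191 0.2085] [ 0.2615 -0.9191 -3.3996] [-0.0039 -0.0033 -0.0317] (array([  0.5685,   0.3827, -11.4949]), array([ 0.0001,  0.0001, -0.0005]))
```

{"op": "jog_arm", "data": {"steps": [{"angular": [0,0,0],"dp": [0,0,1],"jaw": -1},{"angular": [0,0,0],"dp": [0,0,2],"jaw": -1},{"angular": [0,0,0],"dp": [0,0,3],"jaw": -1},{"angular": [0,0,0],"dp": [0,0,4],"jaw": -1}]}}

```text
clock: 6.78
position: [0.6105, 0.0191, 0.2043]
ee_rot: [0.0, 0.269, 0.963, -0.0]
wrist_force: [0.3, -0.1, -4.0]
grip_width: 0.0263
gripper_force: 60.7
```

{"op": "jog_arm", "data": {"steps": [{"angular": [0,0,0],"dp": [0,0,1],"jaw": -1},{"angular": [0,0,0],"dp": [0,0,2],"jaw": -1},{"angular": [0,0,0],"dp": [0,0,2],"jaw": -1}]}}

```text
clock: 7.03
position: [0.6104, 0.0191, 0.2022]
ee_rot: [-0.0, 0.269, 0.963, -0.0]
wrist_force: [0.7, -0.2, -4.2]
grip_width: 0.026
gripper_force: 60.7
```

{"op": "jog_arm", "data": {"steps": [{"angular": [0,0,0],"dp": [0,0,1],"jaw": -1},{"angular": [0,0,0],"dp": [0,0,2],"jaw": -1},{"angular": [0,0,0],"dp": [0,0,3],"jaw": -1},{"angular": [0,0,0],"dp": [0,0,4],"jaw": -1},{"angular": [0,0,0],"dp": [0,0,4],"jaw": -1}]}}

```text
clock: 7.45
position: [0.6104, 0.0191, 0.1982]
ee_rot: [-0.0, 0.269, 0.963, -0.0]
wrist_force: [0.7, -0.1, -4.4]
grip_width: 0.0262
gripper_force: 60.7
```

{"op": "jog_arm", "data": {"steps": [{"angular": [0,0,0],"dp": [0,0,1],"jaw": -1},{"angular": [0,0,0],"dp": [0,0,2],"jaw": -1},{"angular": [0,0,0],"dp": [0,0,3],"jaw": -1},{"angular": [0,0,0],"dp": [0,0,3],"jaw": -1}]}}

```text
clock: 7.78
position: [0.6104, 0.0191, 0.1952]
ee_rot: [-0.0, 0.269, 0.963, -0.0]
wrist_force: [0.1, -1.5, -4.2]
grip_width: 0.0258
gripper_force: 60.7
```

Run:
```python
from h import *
s=ctrl.get_state();print(s['position'],s['wrist_force'],s['wrist_torque'])
a=ctrl.get_image("scene")
cv2.imwrite("pics/m.png",cv2.resize(a["pixels"][235:295,335:395,::-1],(600,600),interpolation=cv2.INTER_CUBIC))
```

```text
[0.6104 0.0191 0.1952] [ 0.069  -1.4549 -4.1932] [-0.0172 -0.1266 -0.0062]
```

View pics/m.png

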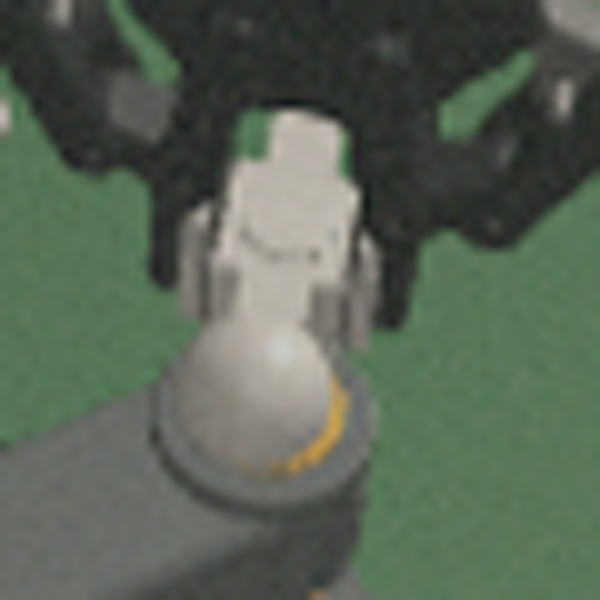

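The hub is over the spindle, with the ball at (265,395) covering the collar and no sideways load. I keep lowering until it bottoms.

{"op": "jog_arm", "data": {"steps": [{"angular": [0,0,0],"dp": [0,0,0.5],"jaw": -1},{"angular": [0,0,0],"dp": [0,0,1],"jaw": -1},{"angular": [0,0,0],"dp": [0,0,1.5],"jaw": -1},{"angular": [0,0,0],"dp": [0,0,2],"jaw": -1},{"angular": [0,0,0],"dp": [0,0,2],"jaw": -1}]}}

```text
clock: 8.25
position: [0.6104, 0.0191, 0.1934]
ee_rot: [-0.0, 0.269, 0.963, -0.0]
wrist_force: [-0.6, -0.4, -4.0]
grip_width: 0.0258
gripper_force: 60.7
```

{"op": "jog_arm", "data": {"steps": [{"angular": [0,0,0],"dp": [0,0,0.5],"jaw": -1},{"angular": [0,0,0],"dp": [0,0,1],"jaw": -1},{"angular": [0,0,0],"dp": [0,0,1],"jaw": -1}]}}

```text
clock: 8.5
position: [0.6107, 0.0191, 0.193]
ee_rot: [0.0, 0.269, 0.963, 0.0]
wrist_force: [-1.0, -0.3, 3.4]
grip_width: 0.0258
gripper_force: 61.5
```

{"op": "jog_arm", "data": {"steps": [{"angular": [0,0,0],"dp": [0,0,0.5],"jaw": -1},{"angular": [0,0,0],"dp": [0,0,1],"jaw": -1},{"angular": [0,0,0],"dp": [0,0,1],"jaw": -1}]}}

```text
clock: 8.75
position: [0.611, 0.0191, 0.1929]
ee_rot: [0.001, 0.269, 0.963, 0.0]
wrist_force: [-2.4, -0.3, 13.6]
grip_width: 0.026
gripper_force: 63.0
```

It bottomed at TCP z 0.193, as predicted. Now I let go and rise.

{"op": "jog_arm", "data": {"steps": [{"angular": [0,0,0],"dp": [0,0,-1],"jaw": 1},{"angular": [0,0,0],"dp": [0,0,-1],"jaw": 1},{"angular": [0,0,0],"dp": [0,0,-1],"jaw": 1},{"angular": [0,0,0],"dp": [0,0,-1],"jaw": 1},{"angular": [0,0,0],"dp": [0,0,-20],"jaw": 1},{"angular": [0,0,0],"dp": [0,0,-50],"jaw": 1},{"angular": [0,0,0],"dp": [0,0,-80],"jaw": 1},{"angular": [0,0,0],"dp": [0,0,-80],"jaw": 0.2}]}}

```text
clock: 9.42
position: [0.6118, 0.0191, 0.2769]
ee_rot: [0.003, 0.269, 0.963, 0.001]
wrist_force: [-0.2, -0.4, -0.2]
grip_width: 0.0755
gripper_force: 0.0
```

```bash
python3 -c "
from h import *
s=ctrl.get_state();print(s['position'],s['wrist_force'],s['joints'],rel([.6105-.0513,.0191+.0311,.226],148.8))"
```

```text
[0.6118 0.0191 0.2769] [-0.2333 -0.412  -0.1889] [ 0.0313  0.456   0.4206  1.5288 -0.      0.5763] (array([61.3851, -0.9031, 50.569 ]), array([ 0.0036,  0.0056, -0.0005]))
```

{"op": "jog_arm", "data": {"steps": [{"angular": [0,0,0],"dp": [30,0,0],"jaw": 0.2},{"angular": [0,0,0],"dp": [60,0,0],"jaw": 0.2},{"angular": [0,0,0],"dp": [60,0,0],"jaw": 0.2},{"angular": [0,0,0],"dp": [60,0,0],"jaw": 0.2}]}}

```text
clock: 9.75
position: [0.5583, 0.0508, 0.2718]
ee_rot: [0.0, 0.269, 0.963, 0.0]
wrist_force: [0.7, 0.5, 1.0]
grip_width: 0.0512
gripper_force: 0.0
```

Run:
```python
from h import *
s=ctrl.get_state();print(s['position'],s['grip_width'],s['joints'],rel([.6105-.0513,.0191+.0311,.226],148.8))
a=ctrl.get_image("scene")
cv2.imwrite("pics/n.png",cv2.resize(a["pixels"][220:290,325:395,::-1],(560,560),interpolation=cv2.INTER_CUBIC))
print(proj(a,[[.5592,.0502,.258],[.6105,.0191,.219]]))
```

```text
[0.5583 0.0508 0.2718] 0.051153453417061255 [ 0.0907  0.3415  0.2389  1.4679 -0.      0.6345] (array([-1.027 , -0.0605, 45.8434]), array([0.0002, 0.0003, 0.0008]))
[[368.867  222.9426]
 [362.4087 257.824 ]]
```

View pics/n.png

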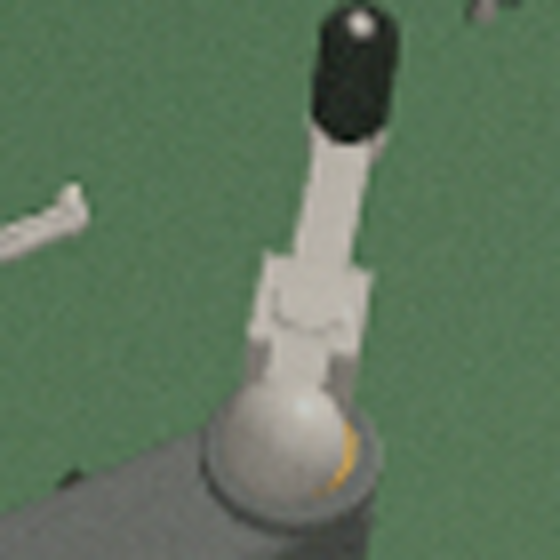

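The knob top shows at (369.5,222), within 1 px of the prediction, and the crank sits upright on the square. I lower over the knob and grip it.

{"op": "jog_arm", "data": {"steps": [{"angular": [0,0,0],"dp": [-1,0,15],"jaw": 0.2},{"angular": [0,0,0],"dp": [-1,0,30],"jaw": 0.2},{"angular": [0,0,0],"dp": [-1,0,45],"jaw": 0.2},{"angular": [0,0,0],"dp": [-1,0,45],"jaw": -1},{"angular": [0,0,0],"dp": [-1,0,45],"jaw": -1},{"angular": [0,0,0],"dp": [-1,0,45],"jaw": -1},{"angular": [0,0,0],"dp": [-1,0,45],"jaw": -1},{"angular": [0,0,0],"dp": [-1,0,45],"jaw": -1}]}}

```text
clock: 10.47
position: [0.5605, 0.0496, 0.2272]
ee_rot: [0.001, 0.269, 0.963, 0.0]
wrist_force: [-0.1, -0.3, -1.7]
grip_width: 0.0178
gripper_force: 58.5
```

```bash
cat >> h.py <<'E'
C=np.array([.6105,.0191])
def arc(step,n=8,t0=None):
    """rows of tool dp for clockwise arc about C from measured angle; tool yaw 148.8, sink 10mm/turn"""
    s=ctrl.get_state(); p=s["position"]; d=p[:2]-C; th=np.arctan2(d[1],d[0]) if t0 is None else np.radians(t0)
    f=s["wrist_force"]; t=np.array([np.sin(th),-np.cos(th)])
    print("pos",p,"ang",np.degrees(th),"r",np.hypot(*d),"Ft",-f[:2]@t,"Fr",f[:2]@[np.cos(th),np.sin(th)],"Fz",f[2],"tq",s["wrist_torque"])
    y=np.radians(148.8); X=np.array([np.cos(y),np.sin(y)]); Y=np.array([np.sin(y),-np.cos(y)])
    for k in range(1,n+1):
        a=th-np.radians(step*k); q=.06*(np.array([np.cos(a),np.sin(a)])-np.array([np.cos(th),np.sin(th)]))
        print([round(1e3*float(q@X),1),round(1e3*float(q@Y),1),round(step*k/36,2)],end=" ")
    print()
E
python3 -c "
from h import *
print(ctrl.get_state()['grip_width']);arc(20)"
```

```text
0.01782636130675856
pos [0.5605 0.0496 0.2272] ang 148.61600675093192 r 0.05855723523801151 Ft 0.3197059494942489 Fr -0.03495064790900777 Fz -1.6752008653611528 tq [-0.0895 -0.0732  0.0178]
[-3.7, 20.5, 0.56] [-14.2, 38.5, 1.11] [-30.2, 51.9, 1.67] [-49.8, 58.9, 2.22] [-70.6, 58.9, 2.78] [-90.2, 51.7, 3.33] [-106.1, 38.2, 3.89] [-116.4, 20.1, 4.44]
```

{"op": "jog_arm", "data": {"steps": [{"angular": [0,0,0],"dp": [-4.6,23.0,0.6],"jaw": -1},{"angular": [0,0,0],"dp": [-17.6,42.4,1.2],"jaw": -1},{"angular": [0,0,0],"dp": [-37.0,55.4,1.9],"jaw": -1},{"angular": [0,0,0],"dp": [-60,60,2.5],"jaw": -1},{"angular": [0,0,0],"dp": [-83,55.4,3.1],"jaw": -1},{"angular": [0,0,0],"dp": [-102.4,42.4,3.8],"jaw": -1},{"angular": [0,0,0],"dp": [-115.4,23.0,4.4],"jaw": -1},{"angular": [0,0,0],"dp": [-120,0,5],"jaw": -1}]}}

```text
clock: 11.13
position: [0.6647, -0.0129, 0.2219]
ee_rot: [0.001, 0.269, 0.963, 0.001]
wrist_force: [3.0, 3.6, 4.1]
grip_width: 0.0182
gripper_force: 59.6
```

```bash
python3 -c "
from h import *
print(ctrl.get_state()['grip_width']);arc(20,1)"
```

```text
0.018195628052883987
pos [ 0.6647 -0.0129  0.2219] ang -30.54818476408286 r 0.06290901317171305 Ft 4.59491878728084 Fr 0.7763248864677208 Fz 4.097474451034812 tq [ 1.1994 -0.2312 -0.0291]
[3.4, -20.6, 0.56]
```

Running torque is 4.6 N at the knob with almost no radial load. The next half turn brings it to 1.0.

{"op": "jog_arm", "data": {"steps": [{"angular": [0,0,0],"dp": [4.6,-23.0,0.6],"jaw": -1},{"angular": [0,0,0],"dp": [17.6,-42.4,1.2],"jaw": -1},{"angular": [0,0,0],"dp": [37.0,-55.4,1.9],"jaw": -1},{"angular": [0,0,0],"dp": [60,-60,2.5],"jaw": -1},{"angular": [0,0,0],"dp": [83,-55.4,3.1],"jaw": -1},{"angular": [0,0,0],"dp": [102.4,-42.4,3.8],"jaw": -1},{"angular": [0,0,0],"dp": [115.4,-23.0,4.4],"jaw": -1},{"angular": [0,0,0],"dp": [120,0,5],"jaw": -1}]}}

```text
clock: 11.8
position: [0.5593, 0.0497, 0.2175]
ee_rot: [0.001, 0.27, 0.963, -0.001]
wrist_force: [3.4, -7.8, -5.5]
grip_width: 0.0181
gripper_force: 59.1
```

```bash
python3 -c "
from h import *
print(ctrl.get_state()['grip_width']);arc(20,1)"
```

```text
0.01806717048753786
pos [0.5593 0.0497 0.2175] ang 149.14616963204907 r 0.05969389759277314 Ft 5.000985718835861 Fr -6.901798724414306 Fz -5.469793430142306 tq [-1.7202 -0.6289  0.0304]
[-3.5, 20.5, 0.56]
```

{"op": "jog_arm", "data": {"steps": [{"angular": [0,0,0],"dp": [-3.6,20.5,0.6],"jaw": -1},{"angular": [0,0,0],"dp": [-14.0,38.6,1.1],"jaw": -1},{"angular": [0,0,0],"dp": [-30,52,1.7],"jaw": -1},{"angular": [0,0,0],"dp": [-49.6,59.1,2.2],"jaw": -1},{"angular": [0,0,0],"dp": [-70.4,59.1,2.8],"jaw": -1},{"angular": [0,0,0],"dp": [-90,52,3.3],"jaw": -1},{"angular": [0,0,0],"dp": [-106,38.6,3.9],"jaw": -1},{"angular": [0,0,0],"dp": [-116.4,20.5,4.4],"jaw": -1}]}}

```text
clock: 12.47
position: [0.6719, 0.0072, 0.2126]
ee_rot: [0.001, 0.269, 0.963, 0.001]
wrist_force: [0.6, 4.8, 3.9]
grip_width: 0.0183
gripper_force: 60.1
```

```bash
cat >> h.py <<'E'
def nxt(t0,step,n):
    "rows for the arc from commanded angle t0 deg clockwise of the start"
    arc(step,0); g=lambda a:60*np.array([np.cos(np.radians(a)),np.sin(np.radians(a))])
    for k in range(1,n+1):
        q=g(t0+step*k)-g(t0); print([round(float(q[0]),1),round(float(q[1]),1),round(step*k/36,1)],end=" ")
E
python3 -c "
from h import *
nxt(160,7,8)"
```

```text
pos [0.6719 0.0072 0.2126] ang -10.98148267368158 r 0.06258910166308233 Ft 4.82757638563704 Fr -0.2760717882569722 Fz 3.8873896268585333 tq [ 1.1387 -0.0133 -0.0173]

[-2.1, -7.0, 0.2] [-3.3, -14.2, 0.4] [-3.6, -21.6, 0.6] [-3.0, -28.9, 0.8] [-1.6, -36.1, 1.0] [0.8, -43.0, 1.2] [3.9, -49.6, 1.4] [7.8, -55.8, 1.6]
```

Run:
```python
import numpy as np
g=lambda a:60*np.array([np.cos(np.radians(a)),np.sin(np.radians(a))])
for j in range(8):
    t=160+45*j; e=np.radians(148.8-t-45)
    print(t,"Ft dir",np.round([-np.sin(e),np.cos(e)],2),[[round(float(x),1) for x in g(t+7.5*k)-g(t)]+[round(.208*k,1)] for k in range(1,7)])
```

```text
160 Ft dir [0.83 0.56] [[-2.2, -7.5, 0.2], [-3.4, -15.3, 0.4], [-3.6, -23.1, 0.6], [-2.7, -30.9, 0.8], [-0.8, -38.6, 1.0], [2.0, -45.9, 1.2]]
205 Ft dir [ 0.98 -0.19] [[3.8, -6.9, 0.2], [8.4, -13.2, 0.4], [13.8, -18.9, 0.6], [20.0, -23.8, 0.8], [26.7, -27.9, 1.0], [33.9, -31.0, 1.2]]
250 Ft dir [ 0.56 -0.83] [[7.5, -2.2, 0.2], [15.3, -3.4, 0.4], [23.1, -3.6, 0.6], [30.9, -2.7, 0.8], [38.6, -0.8, 1.0], [45.9, 2.0, 1.2]]
295 Ft dir [-0.19 -0.98] [[6.9, 3.8, 0.2], [13.2, 8.4, 0.4], [18.9, 13.8, 0.6], [23.8, 20.0, 0.8], [27.9, 26.7, 1.0], [31.0, 33.9, 1.2]]
340 Ft dir [-0.83 -0.56] [[2.2, 7.5, 0.2], [3.4, 15.3, 0.4], [3.6, 23.1, 0.6], [2.7, 30.9, 0.8], [0.8, 38.6, 1.0], [-2.0, 45.9, 1.2]]
385 Ft dir [-0.98  0.19] [[-3.8, 6.9, 0.2], [-8.4, 13.2, 0.4], [-13.8, 18.9, 0.6], [-20.0, 23.8, 0.8], [-26.7, 27.9, 1.0], [-33.9, 31.0, 1.2]]
430 Ft dir [-0.56  0.83] [[-7.5, 2.2, 0.2], [-15.3, 3.4, 0.4], [-23.1, 3.6, 0.6], [-30.9, 2.7, 0.8], [-38.6, 0.8, 1.0], [-45.9, -2.0, 1.2]]
475 Ft dir [0.19 0.98] [[-6.9, -3.8, 0.2], [-13.2, -8.4, 0.4], [-18.9, -13.8, 0.6], [-23.8, -20.0, 0.8], [-27.9, -26.7, 1.0], [-31.0, -33.9, 1.2]]
```

{"op": "jog_arm", "data": {"steps": [{"angular": [0,0,0],"dp": [-2.2,-7.5,0.2],"jaw": -1},{"angular": [0,0,0],"dp": [-3.4,-15.3,0.4],"jaw": -1},{"angular": [0,0,0],"dp": [-3.6,-23.1,0.6],"jaw": -1},{"angular": [0,0,0],"dp": [-2.7,-30.9,0.8],"jaw": -1},{"angular": [0,0,0],"dp": [-0.8,-38.6,1.0],"jaw": -1},{"angular": [0,0,0],"dp": [2.0,-45.9,1.2],"jaw": -1}]}}

```text
clock: 12.97
position: [0.6452, -0.0312, 0.2119]
ee_rot: [0.001, 0.269, 0.963, 0.0]
wrist_force: [5.3, 0.9, 3.5]
grip_width: 0.0185
gripper_force: 60.2
```

{"op": "jog_arm", "data": {"steps": [{"angular": [0,0,0],"dp": [3.8,-6.9,0.2],"jaw": -1},{"angular": [0,0,0],"dp": [8.4,-13.2,0.4],"jaw": -1},{"angular": [0,0,0],"dp": [13.8,-18.9,0.6],"jaw": -1},{"angular": [0,0,0],"dp": [20.0,-23.8,0.8],"jaw": -1},{"angular": [0,0,0],"dp": [26.7,-27.9,1.0],"jaw": -1},{"angular": [0,0,0],"dp": [33.9,-31.0,1.2],"jaw": -1}]}}

```text
clock: 13.47
position: [0.5998, -0.0403, 0.2106]
ee_rot: [0.001, 0.269, 0.963, -0.0]
wrist_force: [5.4, -1.8, 1.7]
grip_width: 0.0183
gripper_force: 60.1
```

{"op": "jog_arm", "data": {"steps": [{"angular": [0,0,0],"dp": [7.5,-2.2,0.2],"jaw": -1},{"angular": [0,0,0],"dp": [15.3,-3.4,0.4],"jaw": -1},{"angular": [0,0,0],"dp": [23.1,-3.6,0.6],"jaw": -1},{"angular": [0,0,0],"dp": [30.9,-2.7,0.8],"jaw": -1},{"angular": [0,0,0],"dp": [38.6,-0.8,1.0],"jaw": -1},{"angular": [0,0,0],"dp": [45.9,2.0,1.2],"jaw": -1}]}}

```text
clock: 13.97
position: [0.5609, -0.0143, 0.2088]
ee_rot: [0.0, 0.269, 0.963, -0.0]
wrist_force: [2.8, -4.2, 5.0]
grip_width: 0.0179
gripper_force: 60.3
```

Ft is 5.05 N, still running freely.

{"op": "jog_arm", "data": {"steps": [{"angular": [0,0,0],"dp": [6.9,3.8,0.2],"jaw": -1},{"angular": [0,0,0],"dp": [13.2,8.4,0.4],"jaw": -1},{"angular": [0,0,0],"dp": [18.9,13.8,0.6],"jaw": -1},{"angular": [0,0,0],"dp": [23.8,20.0,0.8],"jaw": -1},{"angular": [0,0,0],"dp": [27.9,26.7,1.0],"jaw": -1},{"angular": [0,0,0],"dp": [31.0,33.9,1.2],"jaw": -1}]}}

```text
clock: 14.47
position: [0.5522, 0.0311, 0.2072]
ee_rot: [-0.0, 0.269, 0.963, -0.0]
wrist_force: [0.0, -5.4, 5.6]
grip_width: 0.0186
gripper_force: 60.3
```

Ft is 5.3 N.

{"op": "jog_arm", "data": {"steps": [{"angular": [0,0,0],"dp": [2.2,7.5,0.2],"jaw": -1},{"angular": [0,0,0],"dp": [3.4,15.3,0.4],"jaw": -1},{"angular": [0,0,0],"dp": [3.6,23.1,0.6],"jaw": -1},{"angular": [0,0,0],"dp": [2.7,30.9,0.8],"jaw": -1},{"angular": [0,0,0],"dp": [0.8,38.6,1.0],"jaw": -1},{"angular": [0,0,0],"dp": [-2.0,45.9,1.2],"jaw": -1}]}}

```text
clock: 14.97
position: [0.5776, 0.0693, 0.2058]
ee_rot: [-0.001, 0.269, 0.963, -0.0]
wrist_force: [-2.6, -4.6, 6.9]
grip_width: 0.0184
gripper_force: 60.6
```

{"op": "jog_arm", "data": {"steps": [{"angular": [0,0,0],"dp": [-3.8,6.9,0.2],"jaw": -1},{"angular": [0,0,0],"dp": [-8.4,13.2,0.4],"jaw": -1},{"angular": [0,0,0],"dp": [-13.8,18.9,0.6],"jaw": -1},{"angular": [0,0,0],"dp": [-20.0,23.8,0.8],"jaw": -1},{"angular": [0,0,0],"dp": [-26.7,27.9,1.0],"jaw": -1},{"angular": [0,0,0],"dp": [-33.9,31.0,1.2],"jaw": -1}]}}

```text
clock: 15.47
position: [0.6224, 0.0786, 0.2047]
ee_rot: [-0.001, 0.269, 0.963, 0.0]
wrist_force: [-7.1, 0.3, 12.5]
grip_width: 0.0184
gripper_force: 61.4
```

Ft is 7.0 N, so the shoe has started to bear. Shorter steps from here.

{"op": "jog_arm", "data": {"steps": [{"angular": [0,0,0],"dp": [-7.5,2.2,0],"jaw": -1},{"angular": [0,0,0],"dp": [-15.3,3.4,0],"jaw": -1}]}}

```text
clock: 15.63
position: [0.637, 0.0738, 0.2046]
ee_rot: [-0.001, 0.269, 0.963, 0.0]
wrist_force: [-8.3, 3.3, 10.4]
grip_width: 0.0182
gripper_force: 61.1
```

```bash
python3 -c "
from h import *
arc(5,0)"
```

```text
pos [0.637  0.0738 0.2046] ang 64.16176461636388 r 0.0608098115340964 Ft 8.928137511970018 Fr -0.7065802155952698 Fz 10.357827234003771 tq [0.2159 2.1029 0.0257]
```

{"op": "jog_arm", "data": {"steps": [{"angular": [0,0,0],"dp": [-5.2,0.2,0],"jaw": -1},{"angular": [0,0,0],"dp": [-5.2,0.2,0],"jaw": -1}]}}

```text
clock: 15.8
position: [0.642, 0.0711, 0.2045]
ee_rot: [-0.001, 0.269, 0.963, 0.001]
wrist_force: [-7.1, 3.2, 11.3]
grip_width: 0.018
gripper_force: 61.4
```

```bash
python3 -c "
from h import *
arc(5,0)"
```

```text
pos [0.642  0.0711 0.2045] ang 58.8404734797539 r 0.060819152202364675 Ft 7.702278590610919 Fr -0.9072476476810052 Fz 11.278479627227446 tq [0.5578 1.7748 0.0339]
```

The pull in motion was about 9 to 9.5 N against 5 N running, so it grips. I let go and rise.

{"op": "jog_arm", "data": {"steps": [{"angular": [0,0,0],"dp": [0,0,0],"jaw": 0.2},{"angular": [0,0,0],"dp": [0,0,0],"jaw": 0.2},{"angular": [0,0,0],"dp": [0,0,0],"jaw": 0.2},{"angular": [0,0,0],"dp": [0,0,0],"jaw": 0.2},{"angular": [0,0,0],"dp": [0,0,-25],"jaw": 0.2},{"angular": [0,0,0],"dp": [0,0,-60],"jaw": 0.2},{"angular": [0,0,0],"dp": [0,0,-95],"jaw": 0.2},{"angular": [0,0,0],"dp": [0,0,-95],"jaw": 0.2}]}}

```text
clock: 16.47
position: [0.6439, 0.0702, 0.307]
ee_rot: [0.004, 0.269, 0.963, 0.002]
wrist_force: [0.5, -0.5, 0.8]
grip_width: 0.0512
gripper_force: 0.0
```

{"op": "jog_arm", "data": {"steps": [{"angular": [0,0,0],"dp": [0,0,0],"jaw": 0.2},{"angular": [0,0,0],"dp": [0,0,0],"jaw": 0.2},{"angular": [0,0,0],"dp": [0,0,0],"jaw": 0.2},{"angular": [0,0,0],"dp": [0,0,0],"jaw": 0.2}]}}

```text
clock: 16.8
position: [0.6419, 0.0699, 0.2986]
ee_rot: [-0.001, 0.269, 0.963, -0.0]
wrist_force: [0.6, -0.9, -0.4]
grip_width: 0.0511
gripper_force: 0.0
```

Run:
```python
from h import *
s=ctrl.get_state();print(s['position'],s['wrist_force'],s['grip_width'])
a=ctrl.get_image("scene")
cv2.imwrite("pics/o.png",cv2.resize(a["pixels"][215:355,295:435,::-1],(560,560),interpolation=cv2.INTER_CUBIC))
```

```text
[0.6419 0.0699 0.2986] [ 0.638  -0.8544 -0.3936] 0.05106877723109098
```

View pics/o.png

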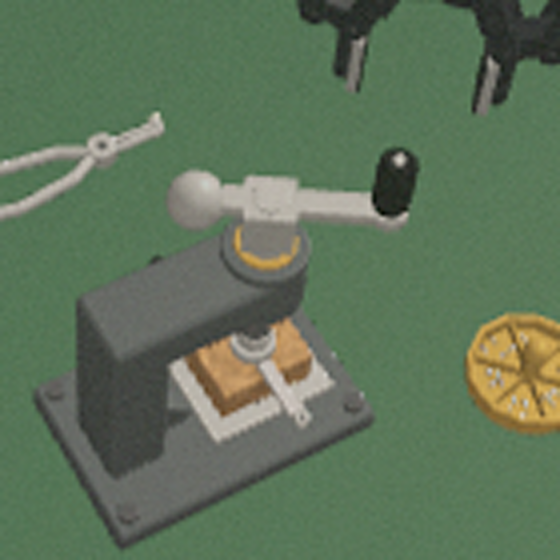

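The crank sits level and home on the square, with the hub at (272,200) and the knob at (397,180). The shoe bears on the temple at (255,345). The cork, plier and caddy have not moved and the gripper is clear, so I hand in.

```bash
python3 -c "
from h import *
print(ctrl.finish_job())"
```

```text
the job is handed in; nothing more can be done
None
```

The temple is clamped and the job handed in at about 17 s: the crank is home on the square and let go, wound about 2¼ turns until it pulled roughly 9 N against 5 N running (about 150–170 N on the temple by my estimate); the judge returned no verdict.

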